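# Tighten the vice's hold-down nut in its pocket with a ring spanner

## Task

The small bench vice has worked loose: with the large ring of the spanner, turn the cap nut in the pocket on its near side clockwise, in short strokes between the cheeks, lifting the ring off and setting it back for each, until it is home on its spring washer and the turning moment has climbed to about 1 N m (a pull of 12 N at the middle of the handle); stop there, for at 1.5 N m it is overtightened. Do not turn the nut with the fingers, nor lean hard on the vice. Then lay the spanner flat on the bench clear of the vice, and leave the other things where they are.

Things in the scene. Friction and masses are not known exactly. Their poses are not given: they have to be found in the camera images.
- handle (a point): Middle of the handle of the double-ended offset ring spanner (plain steel, about 0.22 kg, 212 mm long): where to grasp it; the centre of mass lies 7 mm towards the large ring and 11 mm lower. The handle is a straight bar 13 mm wide and 11 mm high, clear for 38 mm either side of this point. Lying on its two rings, the spanner holds this point 27 mm above the bench. x points along the handle to the LARGE ring, z up.
- large_ring (a point): Centre of the large ring at its underside, 85 mm along the handle's x and 27 mm below the handle point; same axes. 46 mm across outside, 13 mm high. Its hole is six-sided, 32 mm across flats, two corners on the spanner's long axis: it goes over the nut at every sixth of a turn, with 1 mm play all round and 0.13 rad free turn either way.
- small_ring (a point): Centre of the underside of the ring at the other end, 85 mm from the handle point towards -x. It is too small for the nut: 24.6 mm across flats, 37 mm outside, 12 mm high. The two necks, 13 mm wide, rise from the rings to full handle height within 42 mm of the ring centres.
- nut_seat (a point): Point on the nut's axis on top of its washer, 16.5 mm above the bench; the large ring's underside rests here when fully down. x points into the pocket (towards the body of the vice), z up. The plain steel cap nut stands on it: a hexagon 30 mm across flats and 13 mm high under a smooth dome 28 mm across. A ring not in step with the hexagon rests on its chamfered corners, 10 to 13 mm up.
- nut_top (a point): Top of the nut's dome, 23 mm above nut_seat; same axes. Lifting the ring 16 mm frees it from the hexagon (the dome may stay inside it). How the six flats stand differs every time, bears no relation to any reading, and is not given: find it by eye or by feel.
- nut (a joint): How far the nut is screwed down (rad): 0 at its hard stop, where it is home; negative before; clockwise from above counts up. Starts at -1.75 to -1.45, more than one swing. A moment of 0.25 N m turns it (3 N at the handle's middle, up to 6 N with the rub of the ring); it stays where it is left.
- cap (a joint): Elastic give of the nut on its spring washer under the spanner's moment (rad), on top of joint nut: 0 unloaded, 9 N m per rad: 0.03 while the nut runs down, 0.11 at 1 N m (12 N across the handle's middle), 0.17 at 1.5 N m. It springs back when let go. The moment climbs past that of running down only once the nut is home (or the neck leans on a cheek).
- vice: Cast iron bench vice, dark grey, steel jaws, fixed to the bench; 185 mm along its jaw screw (y), 121 mm high. Origin: middle of its foot at bench height; the nut's axis is 68 mm from it along -x. Same axes as nut_seat. Its body stands from 33 mm behind the nut's axis.
- cheeks (a point): Point midway between the outer ends of the pocket's two cheeks, at their top edge (58 mm above the bench), 29 mm in front (-x) of the nut's axis. The cheeks' inner faces are 32 mm to either side (y), the cheeks 10 mm thick; the pocket is open to -x. With the ring on the nut, or lifted just clear of it, the handle can swing about 0.7 rad to either side of straight out (-x) before its neck meets a cheek.
- tea_glass_mid (a point): Glass of tea, 92 mm high, at the left; point half-way up near its axis. A bystander.
- dapping_block_mid (a point): Steel dapping cube, 45 mm, at the back left; its middle. A bystander.
- screwdriver_mid (a point): Screwdriver, 157 mm long, lying at the right edge; its middle. A bystander.
- ring_box_mid (a point): Small wooden box 70 x 86 x 43 mm at the back right; its middle. A bystander.

How it is judged:
By the outcome, as a careful person would: the job done as asked, in the order asked, and still so for the second after the job is handed in, with the robot touching nothing.
It also fails if it takes over 72 s, if anything falls off the work surface, if the arm or the gripper's body presses on something with over 40 N, if the wrist force passes 120 N, or if a joint passes its speed limit or range.

## Robot

A 6-joint arm with a two-finger parallel gripper is mounted at the origin on a cart in front of the work surface, level with it; the furniture and walls round the work are solid. World frame = base frame: x ahead of the robot, y to its left, z up, the work surface at z = 0. Lengths are in mm, angles in rad, forces in N, time in s.
With the tool pointing down it reaches from about 275 to 1000 mm from the base axis. Payload 8.4 kg.
Tool frame: the origin (TCP) lies at the very end of the fingers, on their centre line; the grasp point (between the pads) lies 19 mm behind it; z points along the fingers, x is the direction in which the jaws open and shut, and the axes are right-handed (so a half turn about z gives the same grasp; the last joint's range is limited). The gripper opens to 85 mm and grips with 20 to 120 N. Pads are 22 mm wide; open, the fingers measure 114 mm over their backs; the gripper's body (76 mm by 85 mm) begins 54 mm behind the grasp point. The pads swing forward as they close: fully open they stand 13 mm farther back than shut.
Start: joints at [1.122, 0.353, 1.633, -0, 1.155, -0.002], TCP at [270.05, 563.65, 231.281] pointing down, gripper open.
Joint ranges: [-2.63, 2.63], [-0.92, 2.1], [0.06, 2.66], [-1.3, 4.44], [0, 2.69], [-3.02, 3.02]. Speed limits (rad/s): [2.22, 2.22, 2.79, 3.14, 3.14, 3.14].

## Interface

Orientations are given as [roll, pitch, yaw] about the fixed x, y, z axes, in that order (R = Rz(yaw) Ry(pitch) Rx(roll)).
In Python, from rig import r gives the robot as it stands.
- The arm moves only by the tool arm_command, never from a script. Its argument "targets" is a list of rows, each a list of 6 numbers: the shift along the tool's x, y, z in m, then the turn, a rotation vector about the tool's x, y, z in rad. A call has 1 to 20 rows; each row shifts and turns the commanded pose from where the row before left it, along the tool's axes as they then stand; what a row does not reach is not made up. A row lasts 1/12 s, in which the tool goes at most 41.7 mm and 7.16 degrees, less where a joint would pass 70% of its speed; a pose out of reach is approached as far as the arm can. A call is refused whole if a number of a shift passes 0.0417 or a number of a turn 0.125, either way. A call with a gripper value outside its range is refused whole. "fingers" is the finger opening in m, from 0 to 0.0854, set as the call begins (left out, the last holds). The fingers move at their own pace and stop on an object; "squeeze" is the grip in N (left out, the last holds). Time passes only in rows, so rows that do not move let the fingers close. It gives the time, the measured TCP pose, the force and the opening at its end, in the units of the state.
- r.sense(): the state, without advancing time (a new reading comes with each control period).
- r.grab_frame(name): name is "scene" or "top" or "wrist"; returns a dict with "image" (480x640x3 uint8, blue, green, red), "fx", "fy", "cx", "cy" (pixels), "k1" (the pictures are not rectified: a ray, as slopes to the right and down, at radius r is drawn at 1 + k1 r^2 times it, then the intrinsics apply), "xyz" and "orientation" of the camera in the world. Camera axes: x right, y down, z forward; pixel columns grow to the right and rows downward; lengths in mm; the calibration is good to about 2 mm. A picture is of the moment at which its call begins. There is no depth.
- r.sign_off(): hands the job in, once; it reports no verdict.
The state is a dict: "clock": time; "qpos": joint angles; "qvel": joint speeds; "joint_efforts": joint torques, N m; "eef_pos": TCP position; "tcp_rot": TCP orientation; "contact_force": force on the tool from outside, world axes, zero at the start; "wrist_torque": the same for the moment, N m; "opening": opening from 0.0 (shut) to 1.0 (fully open).
Only numpy, scipy, OpenCV 4.12 (cv2) and the standard library are available. Lean on these libraries where they do the work, as an engineer would, in place of code of your own. Each camera call takes 0.05 s, during which the arm holds its last target.

## Working session

There is one attempt and no reset: what is moved stays moved. The work goes in short steps, Python scripts to look and compute and a tool call to move; the robot and the scene stay as the last step left them, time stands still between calls to the robot, and variables do not carry over. Pictures are saved under pics/ and viewed, and the job is handed in when it is done.

Besides the shell and the picture viewer there is one more tool, called after "Call:" as name([rows], argument=value, ...), one row to a line, values as JSON. arm_command: Moves the arm, as the interface text tells. Its arguments: {"type":"object","properties":{"targets":{"type":"array"},"fingers":{"type":"number"},"squeeze":{"type":"number"}},"required":["targets"]}

```bash
ls -la; mkdir -p pics; python3 - <<'E'
from rig import r
import cv2
print(r.sense())
for n in ["scene","top","wrist"]:
    f=r.grab_frame(n); cv2.imwrite(f"pics/{n}0.png",f["image"])
    print(n,{k:v for k,v in f.items() if k!="image"})
E
```

```text
total 12
drwxr-xr-x  3 agent agent 4096 Dec  6 07:11 .
drwxr-xr-x 23 root  root  4096 Dec  6 07:10 ..
drwxr-xr-x  2 agent agent 4096 Dec  6 07:11 pics
{'clock': 0.0, 'qpos': array([ 1.12161298e+00,  3.53640592e-01,  1.63414998e+00, -2.29647943e-05,
        1.15521527e+00, -2.42249911e-03]), 'qvel': array([-0.00112132, -0.0012613 , -0.00092753,  0.00121408,  0.00091778,
       -0.00088913]), 'joint_efforts': array([ 2.15641594e-03, -6.05253482e+01, -3.42069983e+01,  2.87389375e-04,
        9.24184278e-03,  6.44968145e-05]), 'eef_pos': array([269.83533024, 563.20610666, 230.55962823]), 'tcp_rot': array([3.14157508e+00, 1.41324247e-03, 1.12404475e+00]), 'contact_force': array([-0.38365037, -0.13762223,  0.0119034 ]), 'wrist_torque': array([-0.03941994, -0.07654112, -0.02118749]), 'opening': 1.0040545966095757}
scene {'fx': 534.5990851071602, 'fy': 534.5990851071602, 'cx': 319.11741222439576, 'cy': 238.65632566003154, 'k1': -0.001739095736923006, 'xyz': array([ 160.75425506, -811.49407859,  672.95968151]), 'orientation': array([-2.12917962,  0.00302669, -0.39727568])}
top {'fx': 473.73498719333514, 'fy': 473.73498719333514, 'cx': 320.31427458653314, 'cy': 240.4245127727149, 'k1': -0.09088124337480637, 'xyz': array([ 503.78229589,   59.77755081, 1074.43983431]), 'orientation': array([-3.08785099, -0.00806556, -1.59424285])}
wrist {'fx': 419.3431287828058, 'fy': 419.3431287828058, 'cx': 316.4445721075755, 'cy': 243.9538522681195, 'k1': -0.033924314142950926, 'xyz': array([207.79633413, 593.6547977 , 372.33301083]), 'orientation': array([2.86956135e+00, 1.96088969e-03, 1.12460643e+00])}
```

View pics/scene0.png

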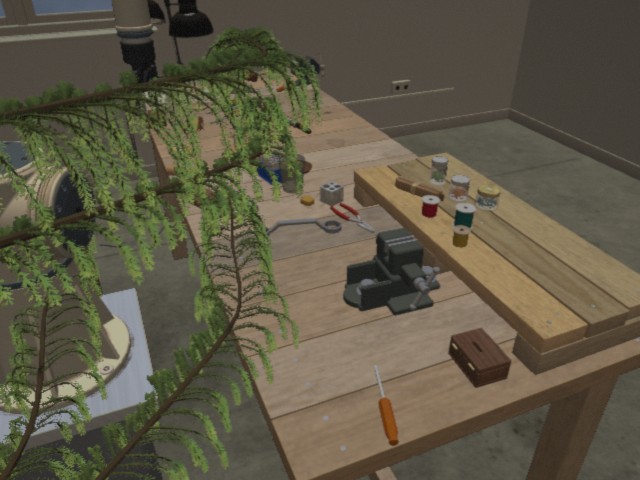

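View pics/top0.png

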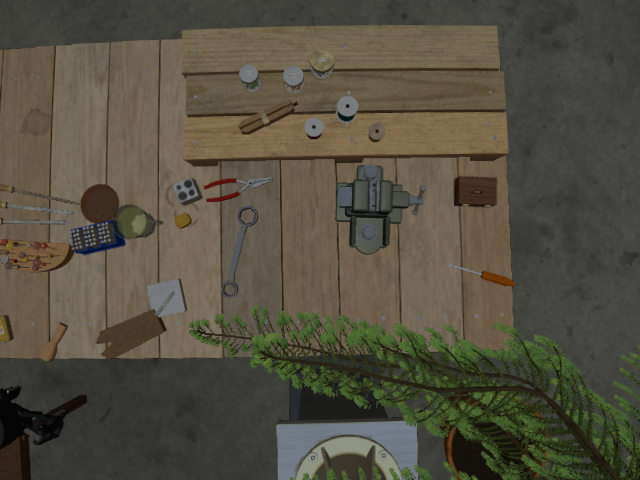

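View pics/wrist0.png

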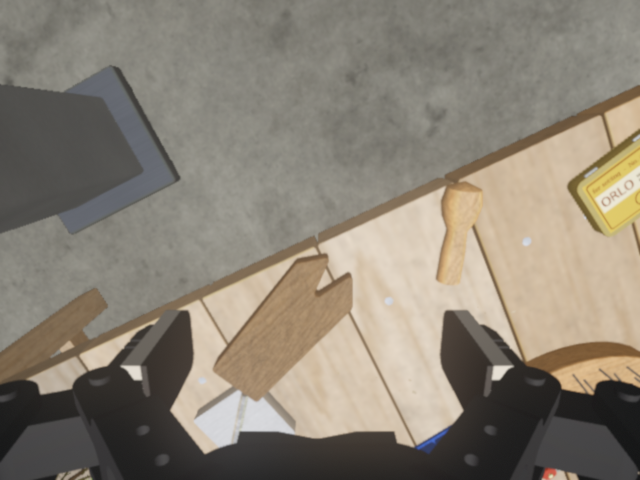

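The scene shot shows the spanner beyond the vice and the vice with its pocket facing the robot. In the top view the large ring is near (248,216), the small ring near (231,288) and the nut near (369,233).

```bash
cat > h.py <<'E'
import numpy as np, cv2
from scipy.spatial.transform import Rotation as R
def cam(f):
    return R.from_euler('xyz',f["orientation"]).as_matrix(), np.array(f["xyz"])
def ray(f,u,v):
    x=(u-f["cx"])/f["fx"]; y=(v-f["cy"])/f["fy"]
    X,Y=x,y
    for _ in range(20):
        s=1+f["k1"]*(X*X+Y*Y); X,Y=x/s,y/s
    M,c=cam(f); return c, M@np.array([X,Y,1.])
def onplane(f,u,v,z):
    c,d=ray(f,u,v); return c+d*(z-c[2])/d[2]
def proj(f,p):
    M,c=cam(f); q=M.T@(np.array(p,float)-c); a,b=q[0]/q[2],q[1]/q[2]; s=1+f["k1"]*(a*a+b*b)
    return np.array([a*s*f["fx"]+f["cx"], b*s*f["fy"]+f["cy"]])
def crop(f,name,x0,y0,x1,y1,k):
    im=cv2.resize(f["image"][y0:y1,x0:x1],None,fx=k,fy=k,interpolation=cv2.INTER_CUBIC)
    cv2.imwrite("pics/"+name,im)
E
python3 - <<'E'
from rig import r
from h import *
f=r.grab_frame("top")
a=f["image"][195:305,215:275]; b=f["image"][160:270,320:440]
im=np.hstack([cv2.resize(a,None,fx=4,fy=4,interpolation=cv2.INTER_CUBIC),cv2.resize(b,None,fx=4,fy=4,interpolation=cv2.INTER_CUBIC)])
im=np.clip(im.astype(float)*1.6,0,255).astype(np.uint8)
cv2.imwrite("pics/top1.png",im)
for n,u,v,z in [("L",248,216,13),("S",231,288,12),("nuttop",369,233,39.5)]:
    print(n,onplane(f,u,v,z))
E
```

```text
L [619.5003731 211.4526622  13.       ]
S [458.6361905  252.37744797  12.        ]
nuttop [573.09464316 -57.03233321  39.5       ]
```

View pics/top1.png

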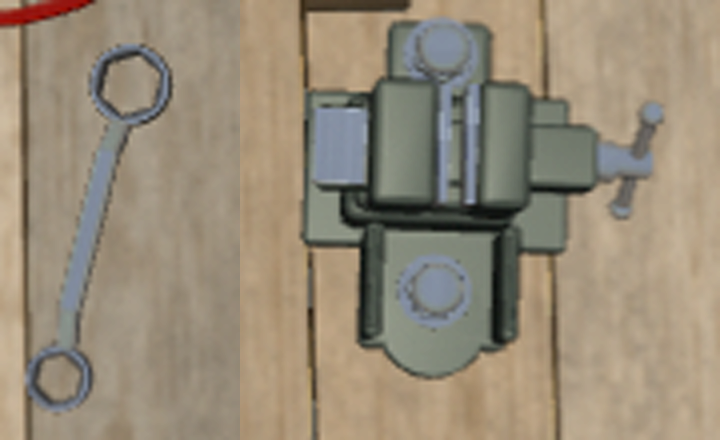

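Call:
arm_command([
  [0,0,0,0,0,0.122],
  [0,0,0,0,0,0.122],
  [0,0,0,0,0,0.122],
  [0,0,0,0,0,0.122],
  [0,0,0,0,0,0.122],
  [0,0,0,0,0,0.122],
  [0,0,0,0,0,0.122],
  [0,0,0,0,0,0.122],
  [0,0,0,0,0,0.122],
  [0,0,0,0,0,0.122],
  [0,0,0,0,0,0.122],
  [0,0,0,0,0,0.122],
  [0,0,0,0,0,0.122],
  [0,0,0,0,0,0.122],
  [0,0,0,0,0,0.122],
  [0,0,0,0,0,0.122],
  [0,0,0,0,0,0.122],
  [0,0,0,0,0,0.122],
  [0,0,0,0,0,0.122],
  [0,0,0,0,0,0.122],
])

```text
clock: 1.87
eef_pos: [270.0, 563.5, 231.1]
tcp_rot: [3.141, -0.0, -1.322]
contact_force: [-0.0, 0.0, 0.8]
opening: 0.998
```

Call:
arm_command([
  [0,0,0,0,0,0.124],
  [0,0,0,0,0,0.124],
  [0.0345,-0.0121,0,0,0,0],
  [0.0345,-0.0121,0,0,0,0],
  [0.0345,-0.0121,0,0,0,0],
  [0.0345,-0.0121,0,0,0,0],
  [0.0345,-0.0121,0,0,0,0],
  [0.0345,-0.0121,0,0,0,0],
  [0.0345,-0.0121,0,0,0,0],
  [0.0345,-0.0121,0,0,0,0],
  [0.0345,-0.0121,0,0,0,0],
  [0.0345,-0.0121,0.012,0,0,0],
  [0.0345,-0.0121,0.012,0,0,0],
  [0.0345,-0.0121,0.012,0,0,0],
  [0.0345,-0.0121,0.012,0,0,0],
  [0.0345,-0.0121,0.012,0,0,0],
  [0.0345,-0.0121,0.012,0,0,0],
  [0.0345,-0.0121,0.012,0,0,0],
  [0.0345,-0.0121,0.012,0,0,0],
  [0.0345,-0.0121,0.012,0,0,0],
])

```text
clock: 3.53
eef_pos: [492.3, -57.7, 122.8]
tcp_rot: [-3.141, 0.0, -1.564]
contact_force: [1.0, 0.8, 0.6]
opening: 1.0
```

```bash
python3 - <<'E'
from rig import r
from h import *
f=r.grab_frame("wrist"); cv2.imwrite("pics/w1.png",f["image"])
import pickle; pickle.dump(f,open("w1.pkl","wb"))
s=r.sense(); print(s["eef_pos"],s["tcp_rot"],f["xyz"],f["orientation"],s["qpos"])
E
```

```text
[494.06265969 -62.38080485 121.19385018] [-3.14084904e+00 -2.24275850e-03 -1.56465652e+00] [560.18614897 -56.61819162 264.46660959] [ 2.86712070e+00 -7.14141842e-05 -1.56356861e+00] [-0.12714675  0.29996266  1.99966137 -0.00285005  0.84093559  1.43940816]
```

View pics/w1.png

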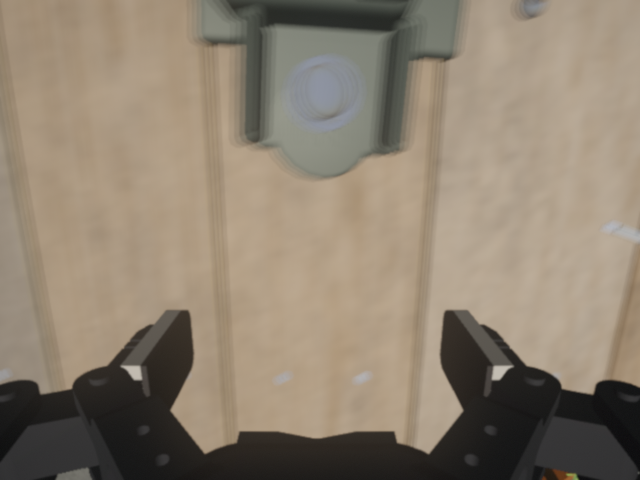

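The nut shows at (323,92), blurred because the arm was still settling. I'll go a little closer and look again once it's still.

Call:
arm_command([
  [0,-0.016,0.02,0,0,0],
  [0,-0.016,0.02,0,0,0],
  [0,0,0,0,0,0],
  [0,0,0,0,0,0],
  [0,0,0,0,0,0],
])

```text
clock: 4.0
eef_pos: [523.4, -55.4, 83.5]
tcp_rot: [3.141, 0.0, -1.564]
contact_force: [-0.2, -0.1, -0.1]
opening: 0.997
```

```bash
python3 - <<'E'
from rig import r
from h import *
f=r.grab_frame("wrist"); cv2.imwrite("pics/w2.png",f["image"])
import pickle; pickle.dump(f,open("w2.pkl","wb"))
s=r.sense(); print(s["eef_pos"],s["tcp_rot"],f["xyz"],f["orientation"],s["qvel"])
im=cv2.convertScaleAbs(cv2.resize(f["image"][0:200,180:460],None,fx=2.8,fy=2.8,interpolation=cv2.INTER_CUBIC),alpha=1.3)
cv2.imwrite("pics/w2c.png",im)
E
```

```text
[523.59629493 -55.391801    83.97030735] [ 3.14158274e+00 -1.93256429e-05 -1.56355990e+00] [591.38640281 -54.24596669 225.18698275] [ 2.86586861e+00  2.10594351e-06 -1.56304065e+00] [ 0.0020989  -0.01165669 -0.00055509  0.00311114 -0.00430994  0.0006363 ]
```

View pics/w2c.png

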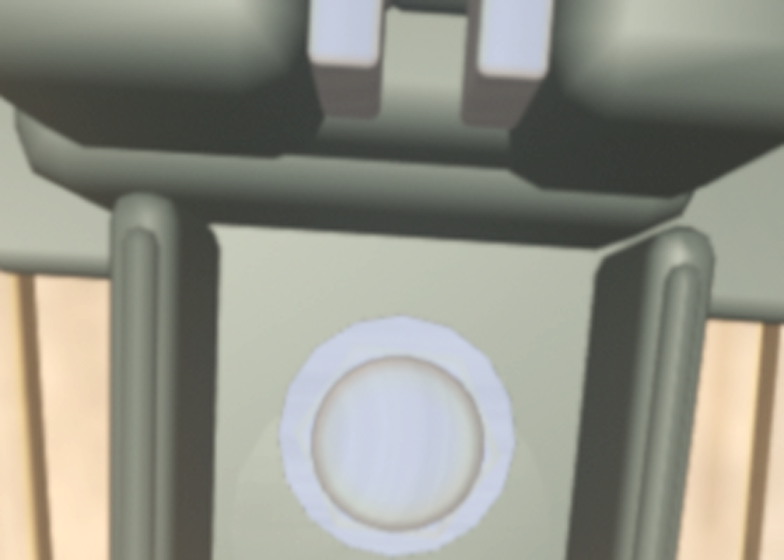

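The nut's dome sits centred in its washer at about (322,157) in the full frame. The hexagon blends into the washer, so I'll raise the contrast.

```bash
python3 - <<'E'
import pickle
from h import *
f=pickle.load(open("w2.pkl","rb"))
im=f["image"][100:215,265:380]
print(im.reshape(-1,3).min(0),im.reshape(-1,3).max(0))
a=cv2.resize(im,None,fx=5,fy=5,interpolation=cv2.INTER_CUBIC).astype(float)
g=cv2.cvtColor(np.clip(a,0,255).astype(np.uint8),cv2.COLOR_BGR2GRAY)
c=cv2.createCLAHE(6,(4,4)).apply(g)
s=np.clip((g.astype(float)-120)*255/90,0,255).astype(np.uint8)
cv2.imwrite("pics/w2d.png",cv2.resize(np.hstack([c,s]),(800,400)))
E
```

```text
[105 116 113] [177 165 160]
```

View pics/w2d.png

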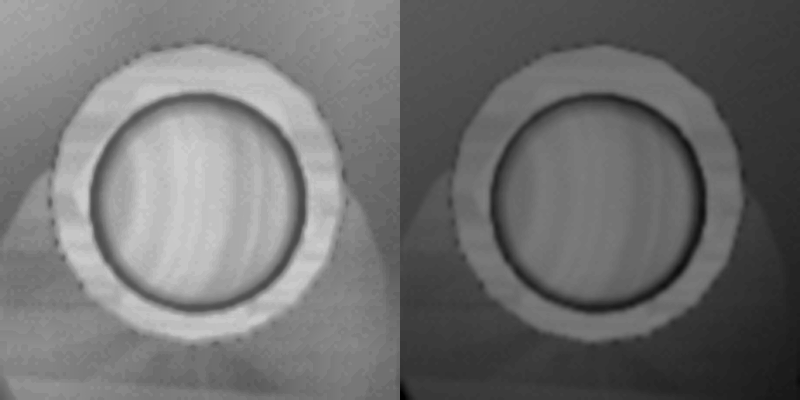

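```bash
python3 - <<'E'
import pickle
from h import *
f=pickle.load(open("w2.pkl","rb"))
cx,cy=265+200*115/400,100+200*115/400
print(cx,cy)
big=f["image"].astype(np.float32)
P=cv2.warpPolar(big,(48*4,720),(cx,cy),48,cv2.INTER_CUBIC)  # rows angle (cw from +x img), cols radius
P=P.transpose(1,0,2)[28*4:46*4]
g=P.mean(2)
m=np.clip((g-np.percentile(g,40))/(np.percentile(g,99.5)-np.percentile(g,40)),0,1)*255
# saturate color diff
d=P[:,:,0]-P[:,:,2]; d=np.clip((d-np.percentile(d,5))/(np.percentile(d,99)-np.percentile(d,5)),0,1)*255
# row-normalised
h=g-np.median(g,axis=1,keepdims=True); h=np.clip(128+h*12,0,255)
out=np.vstack([cv2.resize(x.astype(np.uint8),(760,190)) for x in (m,d,h)])
for k in range(0,12): cv2.putText(out,str(k*30),(int(k*30/360*760),12),0,0.35,255,1)
cv2.imwrite("pics/w2p.png",out)
E
```

```text
322.5 157.5
```

View pics/w2p.png

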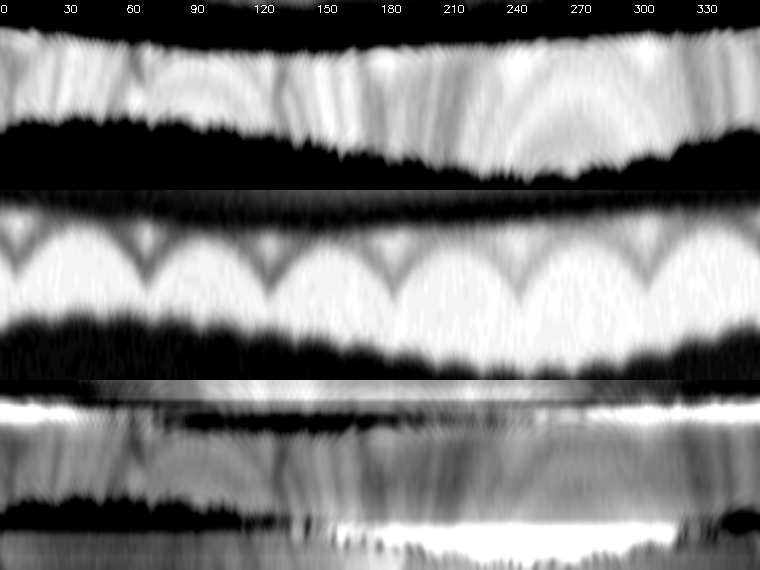

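The blue-minus-red strip shows six V-shaped cusps, which are the hexagon's corners. I'll measure them in world axes.

```bash
cat > hexm.py <<'E'
import pickle
from h import *
def hexangle(f,cx,cy,r0=28,r1=46,z=26.5):
    big=f["image"].astype(np.float32)
    d=big[:,:,0]-big[:,:,2]
    return d
E
python3 - <<'E'
import pickle
from h import *
f=pickle.load(open("w2.pkl","rb"))
cx,cy=322.5,157.5
rows=[285,285,293,300,298,288]
pts=[]
for x,y in zip([10,146,269,392,518,646],rows):
    a=np.deg2rad(x/760*360); rr=28+(y-190)/190*18
    pts.append(onplane(f,cx+rr*np.cos(a),cy+rr*np.sin(a),26.5))
pts=np.array(pts); c=pts.mean(0); print(pts,c)
v=pts-c; print(np.hypot(v[:,0],v[:,1])); an=np.arctan2(v[:,1],v[:,0]); print(np.rad2deg(an)%60)
# cheeks / vice yaw : back edge of pocket in crop w2c (180,225)->(600,248): scale 2.8 offset(180,0)
for z in (16,58):
    A=onplane(f,180+216/2.8,225/2.8,z);B=onplane(f,180+596/2.8,247/2.8,z);print(z,A,B,np.arctan2(B[0]-A[0],-(B[1]-A[1])))
# cheek top inner edges
for (u1,v1,u2,v2) in [(160,235,153,555),(672,268,630,555),(122,235,126,555)]:
    A=onplane(f,180+u1/2.8,v1/2.8,58);B=onplane(f,180+u2/2.8,v2/2.8,58);print(A,B,np.arctan2(A[1]-B[1],A[0]-B[0]))
A=onplane(f,322.5,157.5,29.5);print("dome base",A)
E
```

```text
[[575.79722896 -74.41174711  26.5       ]
 [560.90678404 -63.63131727  26.5       ]
 [562.96397263 -46.44963756  26.5       ]
 [578.66657674 -39.38421465  26.5       ]
 [592.62586234 -49.72720335  26.5       ]
 [590.73859236 -67.05225466  26.5       ]] [576.94983618 -56.77606243  26.5       ]
[17.67330975 17.44631884 17.38503465 17.47637169 17.18790885 17.19679981]
[26.26066456 23.13719577 23.55979332 24.36262442 24.21147378 23.30435396]
16 [611.78962131 -26.25078475  16.        ] [608.81610627 -90.15051329  16.        ] -0.04650053428687192
58 [607.69311795 -31.87158211  58.        ] [605.31661727 -82.94169496  58.        ] -0.04650053428687272
[606.39653773 -24.30476222  58.        ] [562.96705236 -21.53180332  58.        ] -0.06376312801420914
[602.75558548 -93.39220203  58.        ] [563.50321669 -90.12293093  58.        ] -0.08309671220767587
[606.38311731 -19.18613573  58.        ] [562.94289172 -17.63805428  58.        ] -0.03562197410118341
dome base [577.27092006 -57.13377025  29.5       ]
```

Call:
arm_command([
  [-0.036,-0.002,-0.0075,0,0,0],
  [-0.036,-0.002,-0.0075,0,0,0],
  [-0.036,-0.002,-0.0075,0,0,0],
  [-0.036,-0.002,-0.0075,0,0,0],
  [-0.036,-0.002,-0.0075,0,0,0],
  [-0.036,-0.002,-0.0075,0,0,0],
  [-0.036,-0.002,-0.0075,0,0,0],
  [-0.036,-0.002,-0.0075,0,0,0],
  [0,0,0,0,0,0.089],
  [0,0,0,0,0,0.089],
  [0,0,0,0,0,0.088],
  [0,0,0,0,0,0],
  [0,0,0,0,0,0],
  [0,0,0,0,0,0],
])

```text
clock: 5.22
eef_pos: [537.9, 232.4, 144.0]
tcp_rot: [-3.141, 0.0, -1.827]
contact_force: [0.3, -0.4, -0.6]
opening: 0.999
```

```bash
python3 - <<'E'
from rig import r
from h import *
f=r.grab_frame("wrist"); cv2.imwrite("pics/w3.png",f["image"])
import pickle; pickle.dump(f,open("w3.pkl","wb"))
s=r.sense(); print(s["eef_pos"],s["tcp_rot"],f["xyz"],f["orientation"],s["qvel"].round(3),s["qpos"])
E
```

```text
[537.99702759 232.31629542 143.80275057] [-3.14116100e+00  3.01693355e-04 -1.82777599e+00] [603.49368615 215.71792132 285.74518052] [ 2.86756596e+00  1.70883335e-05 -1.82651637e+00] [-0.002  0.007 -0.003  0.     0.     0.01 ] [ 4.05086915e-01  3.89773294e-01  1.79606423e+00 -3.35642960e-05
  9.55229213e-01  2.23288235e+00]
```

View pics/w3.png

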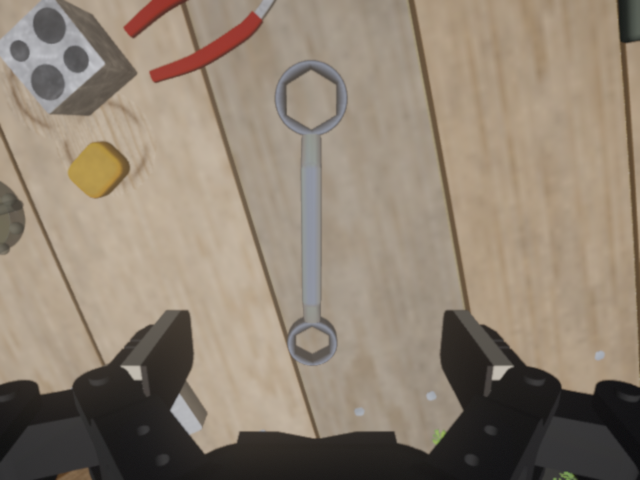

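Large ring outer circle centre is at (311.5,98), small ring at (312.5,341.5), with the handle nearly vertical in the picture.

```bash
python3 - <<'E'
import pickle
from h import *
f=pickle.load(open("w3.pkl","rb"))
L=onplane(f,311.5,98,9);S=onplane(f,312.5,341.5,9)
d=L-S;print(L,S,np.linalg.norm(d),np.arctan2(d[1],d[0]))
# handle edges at top z=32.5, midpoints
im=f["image"].astype(int)
for v in (190,220,250):
    row=im[v,290:335]; print(v,(row[:,0]-row[:,2]).tolist())
    print(onplane(f,311.5,v,32.5))
h=(L+S)/2; print("handle",h)
yaw=-1.82778
p=np.array([537.997,232.316])
t=h[:2]-p
x=np.array([np.cos(yaw),np.sin(yaw)]);y=np.array([np.sin(yaw),-np.cos(yaw)])
print("tool shift",t@x,t@y)
E
```

```text
[620.95566654 214.36092454   9.        ] [456.91789565 257.04061742   9.        ] 169.49910460220494 -0.25453862714772124
190 [-25, -25, -25, -25, -25, -26, -26, -25, -26, -24, -20, -9, -2, 2, 6, 9, 12, 14, 15, 16, 15, 15, 15, 15, 15, 11, 6, 1, -4, -8, -11, -19, -27, -29, -31, -31, -32, -31, -31, -31, -30, -31, -30, -30, -29]
[568.22578746 228.03882014  32.5       ]
220 [-27, -27, -27, -26, -26, -26, -25, -25, -25, -25, -22, -13, -4, 1, 4, 8, 11, 14, 15, 16, 15, 15, 15, 15, 14, 11, 6, 1, -4, -7, -11, -19, -28, -30, -30, -31, -31, -31, -31, -31, -31, -31, -31, -30, -30]
[550.25963596 232.79586511  32.5       ]
250 [-26, -27, -28, -28, -27, -28, -28, -27, -27, -27, -26, -18, -7, 1, 4, 7, 10, 13, 15, 15, 15, 15, 15, 15, 14, 11, 6, 1, -4, -8, -12, -20, -29, -31, -30, -30, -31, -30, -30, -30, -30, -30, -30, -29, -30]
[531.583417   237.74204084  32.5       ]
handle [538.9367811  235.70077098   9.        ]
tool shift -3.512477486737379 -0.04863122627443228
```

Call:
arm_command([
  [-0.0035,0,0.034,0,0,0],
  [0,0,0.034,0,0,0],
  [0,0,0.034,0,0,0],
  [0,0,0.024,0,0,0],
  [0,0,0.01,0,0,0],
  [0,0,0,0,0,0],
  [0,0,0,0,0,0],
])

```text
clock: 5.85
eef_pos: [539.3, 235.8, 7.7]
tcp_rot: [3.141, -0.0, -1.83]
contact_force: [0.4, 0.5, 0.2]
opening: 1.004
```

Call:
arm_command([
  [0,0,0,0,0,0],
  [0,0,0,0,0,0],
  [0,0,0,0,0,0],
  [0,0,0,0,0,0],
  [0,0,0,0,0,0],
  [0,0,0,0,0,0],
  [0,0,0,0,0,0],
  [0,0,0,0,0,0],
], fingers=0, squeeze=110)

```text
clock: 6.52
eef_pos: [539.2, 236.0, 8.0]
tcp_rot: [-3.141, 0.0, -1.83]
contact_force: [-1.1, -0.1, 7.7]
opening: 0.128
```

```bash
python3 - <<'E'
from rig import r
from h import *
f=r.grab_frame("wrist"); cv2.imwrite("pics/w4.png",f["image"])
s=r.sense(); print({k:np.round(v,3) for k,v in s.items()})
E
```

```text
{'clock': np.float64(6.567), 'qpos': array([0.41 , 0.588, 1.855, 0.   , 0.699, 2.24 ]), 'qvel': array([-0.001, -0.   ,  0.002, -0.   , -0.002,  0.001]), 'joint_efforts': array([-1.9400e-01, -6.0192e+01, -2.1197e+01,  1.0000e-03, -5.9400e-01,
        5.5000e-02]), 'eef_pos': array([539.21 , 235.969,   7.974]), 'tcp_rot': array([-3.141,  0.   , -1.83 ]), 'contact_force': array([-2.327, -0.944,  7.602]), 'wrist_torque': array([-0.096,  0.267,  0.035]), 'opening': np.float64(0.127)}
```

View pics/w4.png

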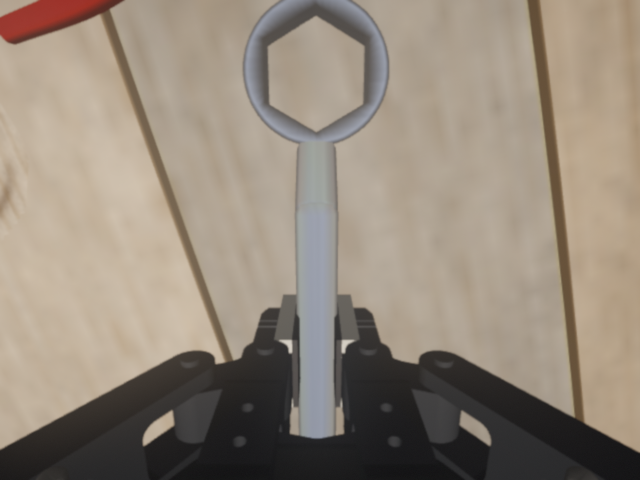

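The spanner is in the grip, with the ring centre near (316,70) in view. I'll check where the ring lies in the tool frame.

```bash
python3 - <<'E'
from rig import r
from h import *
f=r.grab_frame("wrist"); s=r.sense()
im=f["image"].astype(np.float32)
d=im[:,:,0]-im[:,:,2]
m=((d>-10)).astype(np.uint8); m[150:]=0; m[:, :200]=0; m[:,440:]=0
cs,_=cv2.findContours(m,cv2.RETR_CCOMP,cv2.CHAIN_APPROX_NONE)
for c in sorted(cs,key=cv2.contourArea)[-3:]:
    (x,y),rad=cv2.minEnclosingCircle(c); print(cv2.contourArea(c),x,y,rad,cv2.boundingRect(c))
yaw=s["tcp_rot"][2]; p=s["eef_pos"]
X=np.array([np.cos(yaw),np.sin(yaw)]);Y=np.array([np.sin(yaw),-np.cos(yaw)])
for u,v,z in [(316.3,70.5,13),(316.3,73,0),(317,210,32.5),(317.5,330,32.5)]:
    q=onplane(f,u,v,z); t=(q-p)[:2]; print(u,v,q,t@X,t@Y)
# left/right edges of ring outer: 
for u,v in [(243.5,70),(389,70),(316,144)]:
    q=onplane(f,u,v,11);t=(q-p)[:2]; print(u,v,t@X,t@Y)
E
```

```text
6.0 352.0 32.0 2.0000998973846436 (350, 31, 5, 3)
9526.0 314.33660888671875 71.12091827392578 61.936485290527344 (262, 14, 108, 120)
17083.0 315.5 71.02702331542969 78.96866607666016 (243, 0, 146, 150)
316.3 70.5 [620.69086159 214.93979436  13.        ] -0.5395727102746918 -84.17012804408569
316.3 73 [621.44655336 214.74232473   0.        ] -0.5422653694526225 -84.95118954430598
317 210 [582.50115264 224.82942804  32.5       ] -0.3167794791576774 -44.72131200281592
317.5 330 [546.10486866 234.27677028  32.5       ] -0.12584544341490703 -7.119379783337172
243.5 70 -23.081070911468743 -84.59577497442254
389 70 21.970625214790125 -84.62353963711304
316 144 -0.6251688183661951 -62.15421747896558
```

Call:
arm_command([
  [0,0,-0.0355,0,0,0],
  [0,0,-0.0355,0,0,0],
  [0,0,-0.0355,0,0,0],
  [0,0,-0.0355,0,0,0],
  [0,0,0,0,0,-0.1135],
  [0,0,0,0,0,-0.1135],
  [0,0,0,0,0,-0.1135],
  [0,0,0,0,0,-0.1135],
  [0,0,0,0,0,-0.1135],
  [0,0,0,0,0,-0.1135],
  [0.0315,0.0189,0,0,0,0],
  [0.0315,0.0189,0,0,0,0],
  [0.0315,0.0189,0,0,0,0],
  [0.0315,0.0189,0,0,0,0],
  [0.0315,0.0189,0,0,0,0],
  [0.0315,0.0189,0,0,0,0],
  [0.0315,0.0189,0,0,0,0],
  [0.0315,0.0189,0,0,0,0],
  [0.0315,0.0189,0,0,0,0],
  [0,0,0,0,0,0],
])

```text
clock: 8.28
eef_pos: [498.9, -97.5, 149.3]
tcp_rot: [3.141, -0.002, -1.152]
contact_force: [0.5, 1.2, -1.7]
opening: 0.131
```

Call:
arm_command([
  [0,0,0.02,0,0,0],
  [0,0,0.03,0,0,0],
  [0,0,0.025,0,0,0],
  [0,0,0,0,0,0],
  [0,0,0,0,0,0],
  [0,0,0,0,0,0],
])

```text
clock: 8.78
eef_pos: [500.5, -92.4, 75.2]
tcp_rot: [-3.141, -0.0, -1.149]
contact_force: [0.6, -0.8, -1.5]
opening: 0.128
```

```bash
python3 - <<'E'
from rig import r
from h import *
import pickle
f=r.grab_frame("wrist"); cv2.imwrite("pics/w5.png",f["image"]); pickle.dump(f,open("w5.pkl","wb"))
s=r.sense(); print({k:np.round(v,3) for k,v in s.items()})
E
```

```text
{'clock': np.float64(8.833), 'qpos': array([-0.185,  0.388,  2.004,  0.   ,  0.748,  0.963]), 'qvel': array([-0.002, -0.008, -0.004,  0.   , -0.005, -0.001]), 'joint_efforts': array([-5.6000e-02, -5.1832e+01, -2.3312e+01,  4.0000e-03,  4.9000e-02,
        2.0000e-03]), 'eef_pos': array([500.907, -92.454,  75.648]), 'tcp_rot': array([-3.140e+00, -1.000e-03, -1.149e+00]), 'contact_force': array([ 0.729,  0.318, -1.848]), 'wrist_torque': array([ 0.035,  0.01 , -0.022]), 'opening': np.float64(0.133)}
```

View pics/w5.png

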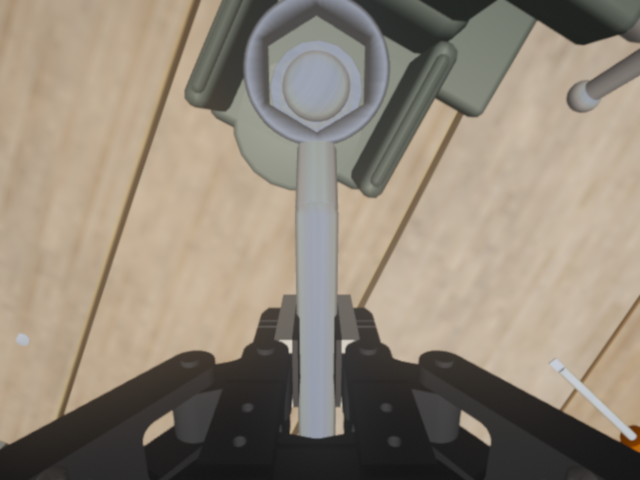

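The ring is over the nut: dome at about (316,86), seen through the hole. I'll check the offset in world axes.

```bash
python3 - <<'E'
import pickle
from h import *
f=pickle.load(open("w5.pkl","rb"))
M,c=cam(f); print(c)
im=f["image"].astype(np.float32)
crop(f,"w5c.png",230,0,410,160,4)
# tool frame
p=np.array([500.7,-92.45]); yaw=-1.149
X=np.array([np.cos(yaw),np.sin(yaw)]);Y=np.array([np.sin(yaw),-np.cos(yaw)])
for u,v,z in [(316.5,86,29.5),(315.8,91,16.5),(316.3,70.5,75.5-8+13)]:
    q=onplane(f,u,v,z); t=q[:2]-p; print(q,t@X,t@Y)
print(p-84.7*Y-0.5*X)
E
```

```text
[562.25327806 -63.64583889 216.94504433]
[577.28380066 -56.87784059  29.5       ] -1.1010293531598103 -84.43485525921248
[576.24161264 -56.99899883  16.5       ] -1.4171617992871566 -83.43440762587622
[577.25083247 -56.82793049  80.5       ] -1.1600622588971727 -84.42520976627542
[577.7717682  -57.31764247]
```

View pics/w5c.png

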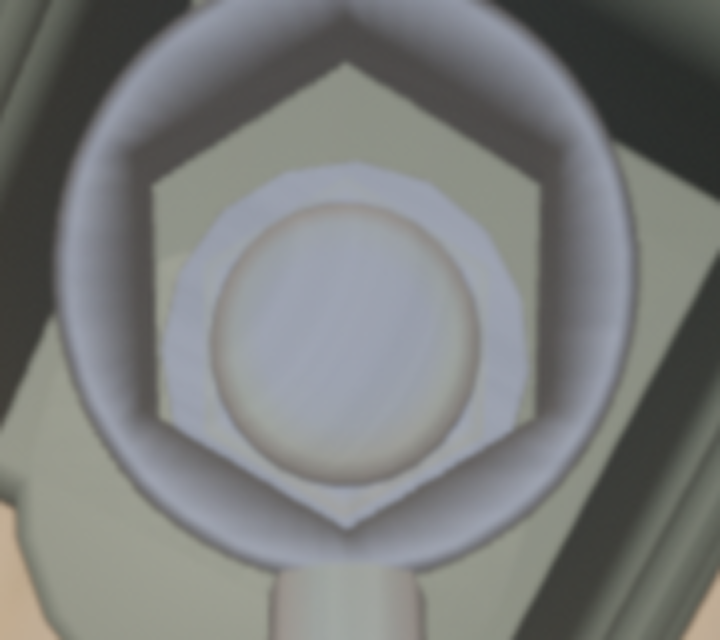

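Call:
arm_command([
  [0,0,0.014,0,0,0],
  [0,0,0.013,0,0,0],
  [0,0,0.009,0,0,0],
  [0,0,0.007,0,0,0],
  [0,0,0.004,0,0,0],
  [0,0,0.003,0,0,0],
  [0,0,0,0,0,0],
  [0,0,0,0,0,0],
])

```text
clock: 9.5
eef_pos: [500.2, -92.5, 24.6]
tcp_rot: [-3.141, -0.0, -1.149]
contact_force: [0.5, -0.0, -0.9]
opening: 0.127
```

```bash
cat > st.py <<'E'
from rig import r
from h import *
import sys
def st(ring=84.7,nut=np.array([577.1,-56.9])):
    s=r.sense(); p=s["eef_pos"]; F=s["contact_force"]; T=s["wrist_torque"]
    yaw=s["tcp_rot"][2]; X=np.array([np.cos(yaw),np.sin(yaw)]);Y=np.array([np.sin(yaw),-np.cos(yaw)])
    d=(p[:2]-nut)/1000
    M=d[0]*F[1]-d[1]*F[0]
    print("t %.2f p %s yaw %.3f psi %.3f"%(s["clock"],p.round(2),yaw,yaw+np.pi/2))
    print(" F",F.round(2)," F tool xy",(F[:2]@X).round(2),(F[:2]@Y).round(2)," T",T.round(3),"rxF %.3f  +Tz %.3f"%(M,M+T[2]),"ring", (p[:2]-ring*Y).round(2))
if __name__=="__main__": st()
E
python3 st.py
```

```text
t 9.50 p [500.21 -92.5   24.6 ] yaw -1.149 psi 0.422
 F [ 0.51 -0.05 -0.95]  F tool xy 0.25 -0.45  T [-0.009 -0.004  0.03 ] rxF 0.022  +Tz 0.052 ring [577.49 -57.83]
```

Call:
arm_command([
  [-0.0042,-0.0001,0,0,0,0.05],
  [-0.0042,-0.0001,0,0,0,0.05],
  [-0.0042,-0.0001,0,0,0,0.05],
  [-0.0042,-0.0001,0,0,0,0.05],
  [-0.0042,-0.0001,0,0,0,0.05],
])

```text
clock: 9.92
eef_pos: [493.7, -72.4, 24.7]
tcp_rot: [-3.141, -0.0, -1.401]
contact_force: [-0.6, -0.6, -1.3]
opening: 0.13
```

```bash
python3 st.py
```

```text
t 9.92 p [493.74 -72.39  24.7 ] yaw -1.401 psi 0.170
 F [-0.64 -0.61 -1.26]  F tool xy 0.5 0.73  T [-0.122  0.096  0.211] rxF 0.041  +Tz 0.252 ring [577.23 -58.07]
```

Call:
arm_command([
  [-0.0051,-0.00015,0,0,0,0.06],
  [-0.0051,-0.00015,0,0,0,0.06],
  [-0.0051,-0.00015,0,0,0,0.06],
  [-0.0051,-0.00015,0,0,0,0.06],
  [-0.0051,-0.00015,0,0,0,0.06],
  [-0.0051,-0.00015,0,0,0,0.06],
  [-0.0051,-0.00015,0,0,0,0.06],
])

```text
clock: 10.5
eef_pos: [494.9, -36.9, 24.7]
tcp_rot: [3.141, -0.0, -1.821]
contact_force: [-1.2, -1.9, -2.7]
opening: 0.124
```

```bash
python3 st.py
```

```text
t 10.50 p [494.94 -36.85  24.66] yaw -1.821 psi -0.251
 F [-1.19 -1.94 -2.65]  F tool xy 2.17 0.67  T [-0.128  0.161  0.167] rxF 0.183  +Tz 0.350 ring [576.99 -57.86]
```

Call:
arm_command([
  [-0.0051,-0.00015,0,0,0,0.06],
  [-0.0051,-0.00015,0,0,0,0.06],
  [-0.0051,-0.00015,0,0,0,0.06],
  [-0.0051,-0.00015,0,0,0,0.06],
  [-0.0051,-0.00015,0,0,0,0.06],
  [-0.0042,-0.0001,0,0,0,0.05],
  [-0.0042,-0.0001,0,0,0,0.05],
  [0,0,0,0,0,0],
])

```text
clock: 11.17
eef_pos: [509.6, -6.1, 24.6]
tcp_rot: [3.141, -0.0, -2.221]
contact_force: [-1.5, 0.5, -1.0]
opening: 0.123
```

```bash
python3 st.py; python3 - <<'E'
from rig import r
import cv2
f=r.grab_frame("wrist"); cv2.imwrite("pics/w6.png",f["image"])
E
```

```text
t 11.17 p [509.59  -6.13  24.62] yaw -2.221 psi -0.650
 F [-1.51  0.53 -1.03]  F tool xy 0.49 1.53  T [0.01  0.281 0.045] rxF 0.041  +Tz 0.086 ring [577.03 -57.38]
```

View pics/w6.png

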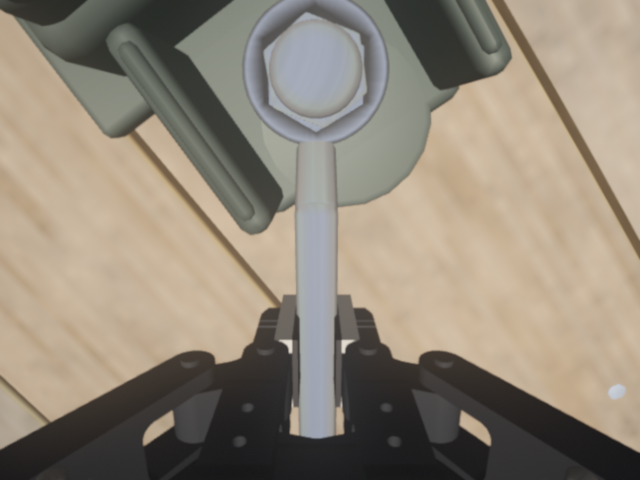

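```bash
python3 - <<'E'
from h import *
im=cv2.imread("pics/w6.png")[0:140,246:388]
a=cv2.resize(im,None,fx=4,fy=4,interpolation=cv2.INTER_CUBIC)
d=a[:,:,0].astype(float)-a[:,:,2]; print(np.percentile(d,[2,50,98]))
b=np.clip((d+5)*8,0,255).astype(np.uint8)
cv2.imwrite("pics/w6c.png",cv2.resize(np.hstack([a,cv2.cvtColor(b,cv2.COLOR_GRAY2BGR)]),(800,395)))
E
```

```text
[-9.  7. 20.]
```

View pics/w6c.png

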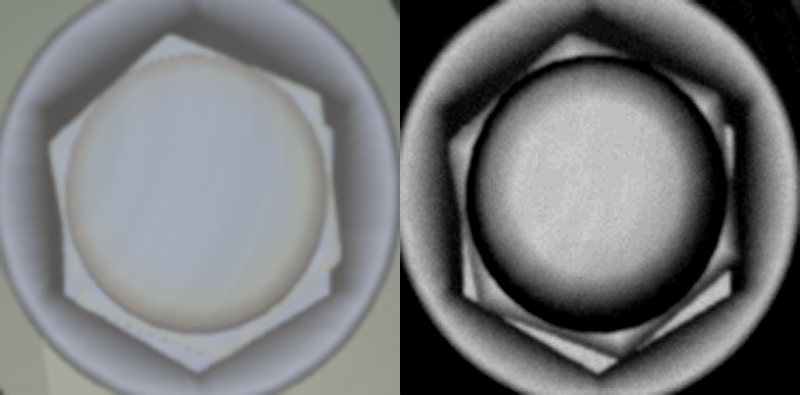

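Picture: the nut is seated in the ring and trails it by about 0.15 rad, with the neck still clear of the left cheek. The first stroke turned it about 0.92 rad. Now I'll ease off, lift, swing back a sixth of a turn and check before lowering.

Call:
arm_command([
  [0.0063,-0.0002,0,0,0,-0.075],
  [0.0063,-0.0002,0,0,0,-0.075],
  [0,0,0,0,0,0],
  [0,0,-0.006,0,0,0],
  [0,0,-0.007,0,0,0],
  [0,0,-0.009,0,0,0],
  [0,0,0,0,0,0],
  [0.0088,-0.0005,0,0,0,-0.1045],
  [0.0088,-0.0005,0,0,0,-0.1045],
  [0.0088,-0.0005,0,0,0,-0.1045],
  [0.0088,-0.0005,0,0,0,-0.1045],
  [0.0088,-0.0005,0,0,0,-0.1045],
  [0.0088,-0.0005,0,0,0,-0.1045],
  [0.0088,-0.0005,0,0,0,-0.1045],
  [0.0088,-0.0005,0,0,0,-0.1045],
  [0.0088,-0.0005,0,0,0,-0.1045],
  [0.0088,-0.0005,0,0,0,-0.1045],
  [0,0,0,0,0,0],
  [0,0,0,0,0,0],
  [0,0,0,0,0,0],
])

```text
clock: 12.88
eef_pos: [504.9, -101.0, 46.4]
tcp_rot: [3.142, 0.0, -1.028]
contact_force: [-0.9, -0.7, -1.4]
opening: 0.119
```

```bash
python3 st.py; python3 - <<'E'
from rig import r
from h import *
f=r.grab_frame("wrist"); cv2.imwrite("pics/w7.png",f["image"])
im=f["image"][0:140,246:388]
a=cv2.resize(im,None,fx=4,fy=4,interpolation=cv2.INTER_CUBIC)
d=a[:,:,0].astype(float)-a[:,:,2]
b=np.clip((d+5)*8,0,255).astype(np.uint8)
cv2.imwrite("pics/w7c.png",cv2.resize(np.hstack([a,cv2.cvtColor(b,cv2.COLOR_GRAY2BGR)]),(800,395)))
E
```

```text
t 12.88 p [ 504.92 -100.99   46.38] yaw -1.028 psi 0.543
 F [-0.93 -0.69 -1.35]  F tool xy 0.11 1.15  T [ 0.004 -0.01  -0.084] rxF 0.009  +Tz -0.075 ring [577.44 -57.23]
```

View pics/w7.png

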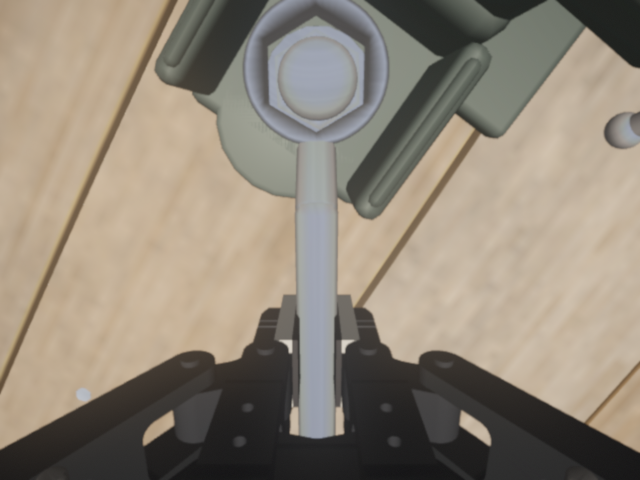

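View pics/w7c.png

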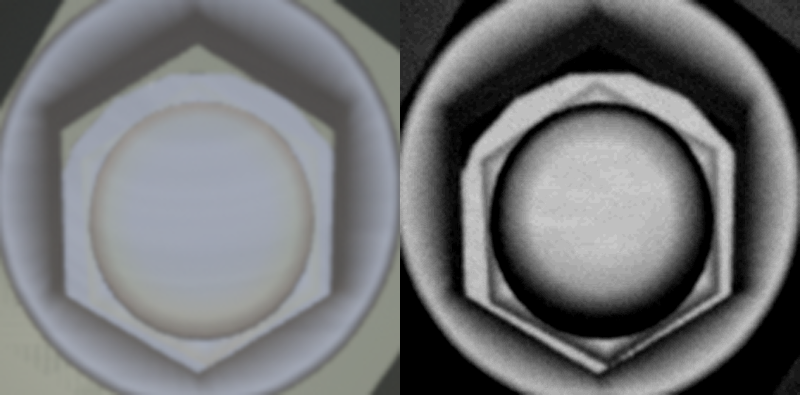

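The nut's hexagon and the ring hole are in step and centred within a fraction of a millimetre, so I'll set it down.

Call:
arm_command([
  [0,0,0.008,0,0,0],
  [0,0,0.007,0,0,0],
  [0,0,0.004,0,0,0],
  [0,0,0.003,0,0,0],
  [0,0,0,0,0,0],
  [0,0,0,0,0,0],
  [0,0,0,0,0,0],
])

```text
clock: 13.52
eef_pos: [505.2, -101.3, 24.3]
tcp_rot: [3.142, 0.0, -1.024]
contact_force: [0.3, -0.3, -0.5]
opening: 0.128
```

```bash
python3 st.py
```

```text
t 13.52 p [ 505.17 -101.28   24.32] yaw -1.024 psi 0.547
 F [ 0.26 -0.25 -0.5 ]  F tool xy 0.35 -0.09  T [0.075 0.036 0.007] rxF 0.030  +Tz 0.037 ring [577.53 -57.25]
```

Call:
arm_command([
  [-0.0051,-0.00015,0,0,0,0.06],
  [-0.0051,-0.00015,0,0,0,0.06],
  [-0.0051,-0.00015,0,0,0,0.06],
  [-0.0051,-0.00015,0,0,0,0.06],
  [-0.0051,-0.00015,0,0,0,0.06],
  [-0.0051,-0.00015,0,0,0,0.06],
  [-0.0051,-0.00015,0,0,0,0.06],
  [-0.0051,-0.00015,0,0,0,0.06],
  [-0.0051,-0.00015,0,0,0,0.06],
])

```text
clock: 14.27
eef_pos: [492.4, -57.8, 24.4]
tcp_rot: [3.141, -0.0, -1.567]
contact_force: [-0.6, -2.6, -1.1]
opening: 0.127
```

```bash
python3 st.py
```

```text
t 14.27 p [492.38 -57.82  24.41] yaw -1.567 psi 0.004
 F [-0.61 -2.65 -1.08]  F tool xy 2.65 0.62  T [-0.511  0.212  0.   ] rxF 0.224  +Tz 0.224 ring [577.08 -57.48]
```

Call:
arm_command([
  [-0.0026,0,0,0,0,0.03],
  [-0.0026,0,0,0,0,0.03],
])

```text
clock: 14.43
eef_pos: [492.5, -52.6, 24.4]
tcp_rot: [3.141, -0.001, -1.625]
contact_force: [-1.7, -3.5, -0.6]
opening: 0.125
```

```bash
python3 st.py
```

```text
t 14.43 p [492.52 -52.6   24.42] yaw -1.625 psi -0.054
 F [-1.68 -3.46 -0.57]  F tool xy 3.54 1.49  T [-0.544  0.209 -0.028] rxF 0.300  +Tz 0.272 ring [577.09 -57.21]
```

Call:
arm_command([
  [-0.0025,0,0,0,0,0.03],
  [-0.0025,0,0,0,0,0.03],
])

```text
clock: 14.6
eef_pos: [493.0, -47.7, 24.4]
tcp_rot: [3.141, -0.0, -1.685]
contact_force: [-2.0, -2.2, -1.1]
opening: 0.128
```

```bash
python3 st.py
```

```text
t 14.60 p [492.95 -47.67  24.43] yaw -1.685 psi -0.114
 F [-1.97 -2.23 -1.14]  F tool xy 2.44 1.71  T [-0.352  0.201  0.06 ] rxF 0.206  +Tz 0.266 ring [577.1  -57.34]
```

Call:
arm_command([
  [-0.0025,0,0,0,0,0.03],
  [-0.0025,0,0,0,0,0.03],
])

```text
clock: 14.77
eef_pos: [493.7, -42.7, 24.4]
tcp_rot: [-3.142, -0.0, -1.745]
contact_force: [-1.5, -1.9, -1.5]
opening: 0.13
```

```bash
python3 st.py
```

```text
t 14.77 p [493.65 -42.72  24.44] yaw -1.745 psi -0.174
 F [-1.51 -1.94 -1.47]  F tool xy 2.17 1.15  T [-0.354  0.143  0.034] rxF 0.183  +Tz 0.217 ring [577.07 -57.42]
```

Call:
arm_command([
  [-0.0025,0,0,0,0,0.03],
  [-0.0025,0,0,0,0,0.03],
])

```text
clock: 14.93
eef_pos: [494.7, -37.8, 24.4]
tcp_rot: [-3.141, -0.0, -1.805]
contact_force: [0.0, -1.7, -1.7]
opening: 0.126
```

```bash
python3 st.py
```

```text
t 14.93 p [494.68 -37.76  24.45] yaw -1.805 psi -0.234
 F [ 0.02 -1.68 -1.67]  F tool xy 1.63 -0.41  T [-0.304  0.125  0.125] rxF 0.138  +Tz 0.263 ring [577.07 -57.43]
```

Call:
arm_command([
  [-0.0025,0,0,0,0,0.025],
  [-0.0022,0,0,0,0,0.025],
])

```text
clock: 15.1
eef_pos: [495.8, -33.5, 24.4]
tcp_rot: [-3.141, -0.001, -1.855]
contact_force: [-2.4, -5.9, -1.0]
opening: 0.127
```

```bash
python3 st.py
```

```text
t 15.10 p [495.76 -33.45  24.42] yaw -1.855 psi -0.284
 F [-2.42 -5.87 -0.96]  F tool xy 6.32 0.68  T [-0.927  0.184  0.091] rxF 0.535  +Tz 0.626 ring [577.06 -57.18]
```

The moment has jumped from 0.26 to 0.63, so the nut is home. I'll go on in small steps.

Call:
arm_command([
  [0,0,0,0,0,0],
])

```text
clock: 15.18
eef_pos: [495.8, -33.4, 24.4]
tcp_rot: [-3.141, -0.001, -1.855]
contact_force: [-0.5, -5.5, -1.8]
opening: 0.128
```

```bash
python3 st.py
```

```text
t 15.18 p [495.81 -33.41  24.43] yaw -1.855 psi -0.284
 F [-0.49 -5.52 -1.76]  F tool xy 5.44 -1.08  T [-0.966  0.187 -0.04 ] rxF 0.460  +Tz 0.420 ring [577.12 -57.14]
```

Call:
arm_command([
  [-0.0017,0,0,0,0,0.02],
  [0,0,0,0,0,0],
])

```text
clock: 15.35
eef_pos: [496.2, -32.0, 24.4]
tcp_rot: [-3.141, -0.001, -1.874]
contact_force: [-1.7, -6.1, -2.2]
opening: 0.13
```

```bash
python3 st.py
```

```text
t 15.35 p [496.25 -31.98  24.41] yaw -1.874 psi -0.303
 F [-1.7  -6.14 -2.24]  F tool xy 6.37 -0.21  T [-1.078  0.209  0.032] rxF 0.539  +Tz 0.571 ring [577.08 -57.28]
```

```bash
cat > avg.py <<'E'
from rig import r
from h import *
def avg(n=6,nut=np.array([577.1,-56.9])):
    M=[];FX=[];T=[]
    for i in range(n):
        r.grab_frame("top"); s=r.sense(); F=s["contact_force"];d=(s["eef_pos"][:2]-nut)/1000
        u=np.array([-d[1],d[0]])/np.linalg.norm(d)
        M.append((d[0]*F[1]-d[1]*F[0])); T.append(s["wrist_torque"]); FX.append(F)
    M=np.array(M);T=np.array(T)
    w=s["qpos"]
    print("t %.2f rxF"%s["clock"],M.mean().round(3),"Tz",T[:,2].mean().round(3),"sum",(M+T[:,2]).mean().round(3),"+-",(M+T[:,2]).std().round(3),"F",np.mean(FX,0).round(2),"T",T.mean(0).round(3),"psi %.3f"%(s["tcp_rot"][2]+np.pi/2),s["eef_pos"].round(2))
avg()
E
python3 avg.py
```

```text
t 15.65 rxF 0.475 Tz 0.123 sum 0.598 +- 0.043 F [-1.07 -5.54 -0.67] T [-0.918  0.188  0.123] psi -0.302 [496.19 -32.06  24.41]
```

Call:
arm_command([
  [-0.0017,0,0,0,0,0.02],
  [0,0,0,0,0,0],
])

```text
clock: 15.82
eef_pos: [496.7, -30.4, 24.4]
tcp_rot: [-3.141, -0.001, -1.894]
contact_force: [-1.4, -6.3, -2.0]
opening: 0.125
```

```bash
python3 avg.py
```

```text
t 16.12 rxF 0.528 Tz 0.121 sum 0.65 +- 0.064 F [-1.38 -6.12 -1.  ] T [-1.045  0.192  0.121] psi -0.322 [496.65 -30.53  24.4 ]
```

```bash
python3 - <<'E'
from rig import r
from h import *
f=r.grab_frame("wrist"); cv2.imwrite("pics/w8.png",f["image"])
import pickle; pickle.dump(f,open("w8.pkl","wb"))
im=f["image"]; d=im[:,:,0].astype(int)-im[:,:,2]
for v in (160,190,230,270):
    row=np.where(d[v,280:355]>3)[0]; print(v,280+row.min(),280+row.max())
E
```

```text
Traceback (most recent call last):
ValueError: zero-size array to reduction operation minimum which has no identity
```

View pics/w8.png

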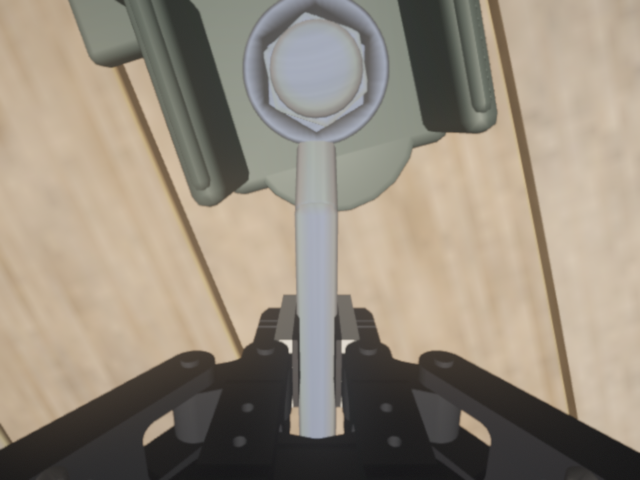

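The handle sits straight in the grip, the neck is clear of both cheeks and the nut is fully in the ring. Going on.

Call:
arm_command([
  [-0.0017,0,0,0,0,0.02],
  [0,0,0,0,0,0],
])

```text
clock: 16.33
eef_pos: [497.2, -28.9, 24.4]
tcp_rot: [-3.141, -0.001, -1.914]
contact_force: [-1.3, -7.2, -1.0]
opening: 0.129
```

```bash
python3 avg.py
```

```text
t 16.63 rxF 0.612 Tz 0.184 sum 0.796 +- 0.035 F [-1.51 -7.13 -0.92] T [-1.182  0.194  0.184] psi -0.342 [497.2  -29.05  24.4 ]
```

Call:
arm_command([
  [-0.0017,0,0,0,0,0.02],
  [0,0,0,0,0,0],
])

```text
clock: 16.8
eef_pos: [497.7, -27.4, 24.4]
tcp_rot: [-3.141, -0.001, -1.934]
contact_force: [-1.5, -8.1, -0.9]
opening: 0.125
```

```bash
python3 avg.py
```

```text
t 17.10 rxF 0.619 Tz 0.217 sum 0.835 +- 0.033 F [-1.41 -7.27 -1.35] T [-1.29   0.238  0.217] psi -0.362 [497.72 -27.51  24.39]
```

Call:
arm_command([
  [-0.0017,0,0,0,0,0.02],
  [0,0,0,0,0,0],
])

```text
clock: 17.27
eef_pos: [498.3, -25.9, 24.4]
tcp_rot: [-3.141, -0.001, -1.954]
contact_force: [-2.5, -8.8, -1.8]
opening: 0.125
```

```bash
python3 avg.py
```

```text
t 17.57 rxF 0.727 Tz 0.266 sum 0.993 +- 0.043 F [-1.58 -8.6  -1.32] T [-1.418  0.245  0.266] psi -0.382 [498.3  -26.    24.38]
```

Call:
arm_command([
  [-0.0009,0,0,0,0,0.01],
  [0,0,0,0,0,0],
])

```text
clock: 17.73
eef_pos: [498.6, -25.2, 24.4]
tcp_rot: [-3.141, -0.002, -1.963]
contact_force: [-1.5, -9.1, -1.1]
opening: 0.127
```

```bash
python3 avg.py
```

```text
t 18.03 rxF 0.743 Tz 0.251 sum 0.994 +- 0.036 F [-2.05 -8.63 -0.77] T [-1.481  0.238  0.251] psi -0.392 [498.58 -25.21  24.37]
```

The moment averages 1.0 N m, so I stop there. I'll ease back, unloading into the free play, then check.

Call:
arm_command([
  [0.0055,-0.0002,0,0,0,-0.065],
  [0.0055,-0.0002,0,0,0,-0.065],
  [0.0055,-0.0002,0,0,0,-0.065],
  [0.0042,-0.0001,0,0,0,-0.05],
  [0,0,0,0,0,0],
  [0,0,0,0,0,0],
])

```text
clock: 18.53
eef_pos: [493.5, -44.3, 24.4]
tcp_rot: [-3.141, 0.0, -1.721]
contact_force: [0.5, -0.4, -0.4]
opening: 0.128
```

```bash
python3 st.py; python3 - <<'E'
from rig import r
from h import *
f=r.grab_frame("wrist"); cv2.imwrite("pics/w9.png",f["image"])
im=f["image"][0:140,246:388]
a=cv2.resize(im,None,fx=4,fy=4,interpolation=cv2.INTER_CUBIC)
d=a[:,:,0].astype(float)-a[:,:,2]
b=np.clip((d+5)*8,0,255).astype(np.uint8)
cv2.imwrite("pics/w9c.png",cv2.resize(np.hstack([a,cv2.cvtColor(b,cv2.COLOR_GRAY2BGR)]),(800,395)))
E
```

```text
t 18.53 p [493.51 -44.27  24.44] yaw -1.721 psi -0.150
 F [ 0.53 -0.45 -0.36]  F tool xy 0.36 -0.59  T [-0.263  0.035 -0.068] rxF 0.031  +Tz -0.037 ring [577.25 -56.95]
```

View pics/w9c.png

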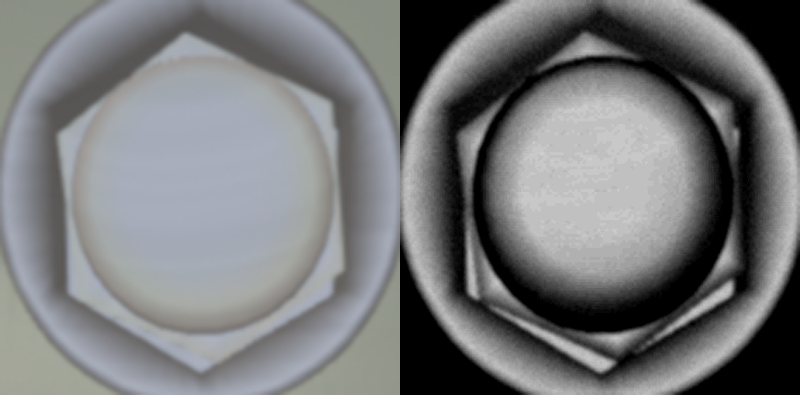

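Unloaded, with the nut corners now at about -0.07 rad, a total turn of about 1.54 rad, inside the stated 1.45–1.75. I'll lift the ring off and carry the spanner clear.

Call:
arm_command([
  [0.0034,0,0,0,0,-0.04],
  [0,0,0,0,0,0],
  [0,0,-0.008,0,0,0],
  [0,0,-0.014,0,0,0],
  [0,0,-0.026,0,0,0],
  [0,0,-0.026,0,0,0],
  [0,0,-0.026,0,0,0],
  [0,0,-0.026,0,0,0],
  [0,0,0,0,0,0],
])

```text
clock: 19.33
eef_pos: [495.8, -47.3, 155.4]
tcp_rot: [-3.134, 0.0, -1.68]
contact_force: [1.3, -0.2, -1.7]
opening: 0.13
```

```bash
python3 st.py; python3 - <<'E'
from rig import r
from h import *
f=r.grab_frame("wrist"); cv2.imwrite("pics/w10.png",f["image"])
im=f["image"][0:140,246:388]
a=cv2.resize(im,None,fx=4,fy=4,interpolation=cv2.INTER_CUBIC)
d=a[:,:,0].astype(float)-a[:,:,2]
b=np.clip((d+5)*8,0,255).astype(np.uint8)
cv2.imwrite("pics/w10c.png",cv2.resize(np.hstack([a,cv2.cvtColor(b,cv2.COLOR_GRAY2BGR)]),(800,395)))
E
```

```text
t 19.33 p [495.79 -47.33 155.43] yaw -1.680 psi -0.110
 F [ 1.25 -0.24 -1.66]  F tool xy 0.1 -1.27  T [ 0.009 -0.012 -0.031] rxF 0.008  +Tz -0.024 ring [579.98 -56.6 ]
```

View pics/w10c.png

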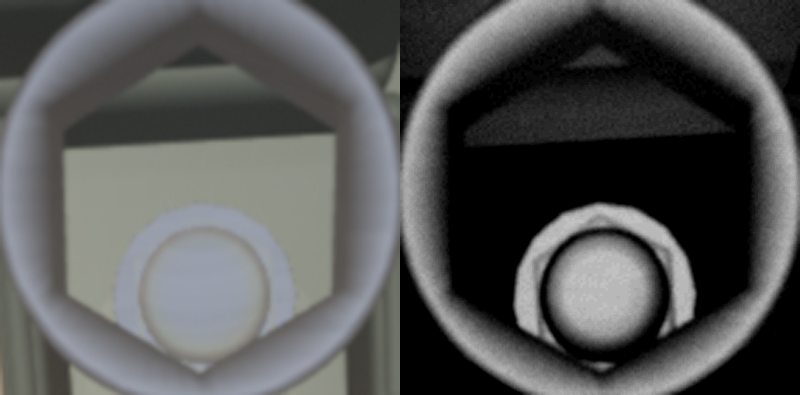

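The ring is off and the nut sits in the pocket with its corner in line with the ring, where I left it. Now over to clear bench and down.

Call:
arm_command([
  [-0.0362,0.0028,0,0,0,0],
  [-0.0362,0.0028,0,0,0,0],
  [-0.0362,0.0028,0,0,0,0],
  [-0.0362,0.0028,0,0,0,0],
  [-0.0362,0.0028,0,0,0,0],
  [-0.0362,0.0028,0,0,0,0],
  [0,0,0,0,0,0],
  [0,0,0.035,0,0,0],
  [0,0,0.035,0,0,0],
  [0,0,0.03,0,0,0],
  [0,0,0.02,0,0,0],
  [0,0,0.01,0,0,0],
  [0,0,0,0,0,0],
  [0,0,0,0,0,0],
])

```text
clock: 20.55
eef_pos: [499.4, 170.2, 20.1]
tcp_rot: [3.141, -0.0, -1.679]
contact_force: [0.0, 0.5, -1.2]
opening: 0.125
```

```bash
python3 st.py; python3 - <<'E'
from rig import r
from h import *
f=r.grab_frame("wrist"); cv2.imwrite("pics/w11.png",f["image"])
f=r.grab_frame("top"); cv2.imwrite("pics/top2.png",f["image"])
E
```

```text
t 20.55 p [499.36 170.16  20.09] yaw -1.679 psi -0.109
 F [ 0.02  0.54 -1.19]  F tool xy -0.54 0.04  T [ 0.04  -0.042 -0.029] rxF -0.047  +Tz -0.076 ring [583.56 160.97]
```

View pics/top2.png

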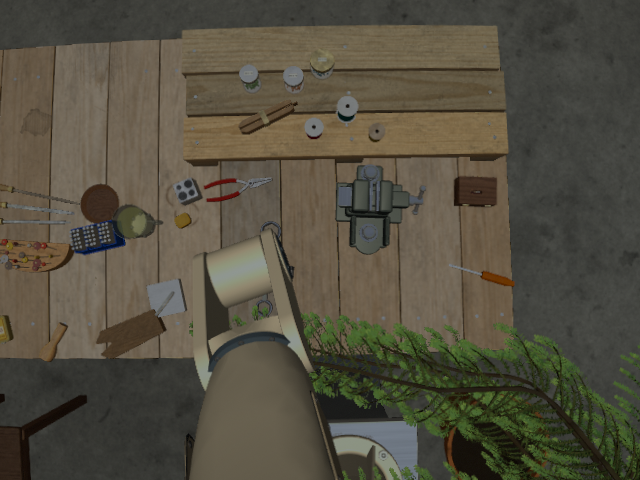

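The spanner is over clear bench, with the large ring at about (270,228) in the top view, well away from the vice. I'll lower the last 12 mm.

Call:
arm_command([
  [0,0,0.006,0,0,0],
  [0,0,0.0045,0,0,0],
  [0,0,0.001,0,0,0],
  [0,0,0,0,0,0],
  [0,0,0,0,0,0],
])

```text
clock: 21.07
eef_pos: [499.6, 170.3, 8.9]
tcp_rot: [3.142, -0.0, -1.679]
contact_force: [-0.3, 0.2, -1.6]
opening: 0.125
```

```bash
python3 st.py
```

```text
t 21.07 p [499.63 170.25   8.86] yaw -1.679 psi -0.108
 F [-0.34  0.24 -1.65]  F tool xy -0.2 0.36  T [-0.067 -0.003  0.041] rxF 0.058  +Tz 0.099 ring [583.83 161.1 ]
```

Call:
arm_command([
  [0,0,0.0006,0,0,0],
  [0,0,0.0004,0,0,0],
  [0,0,0,0,0,0],
])

```text
clock: 21.32
eef_pos: [499.8, 170.3, 8.0]
tcp_rot: [-3.141, 0.0, -1.679]
contact_force: [-0.1, -0.6, 1.6]
opening: 0.129
```

Call:
arm_command([
  [0,0,0,0,0,0],
  [0,0,0,0,0,0],
  [0,0,0,0,0,0],
  [0,0,0,0,0,0],
  [0,0,0,0,0,0],
  [0,0,0,0,0,0],
  [0,0,0,0,0,0],
  [0,0,0,0,0,0],
], fingers=0.08, squeeze=30)

```text
clock: 21.98
eef_pos: [499.6, 170.3, 7.8]
tcp_rot: [3.142, -0.0, -1.679]
contact_force: [0.3, -0.5, -0.5]
opening: 0.938
```

Call:
arm_command([
  [0,0,-0.015,0,0,0],
  [0,0,-0.03,0,0,0],
  [0,0,-0.035,0,0,0],
  [0,0,-0.035,0,0,0],
  [0,0,-0.035,0,0,0],
  [0,0,0,0,0,0],
  [0,0,0,0,0,0],
  [0,0,0,0,0,0],
])

```text
clock: 22.65
eef_pos: [499.3, 170.2, 157.5]
tcp_rot: [3.142, -0.0, -1.679]
contact_force: [0.9, 0.4, -0.8]
opening: 0.938
```

```bash
python3 st.py; python3 - <<'E'
from rig import r
from h import *
f=r.grab_frame("wrist"); cv2.imwrite("pics/w12.png",f["image"])
f=r.grab_frame("scene"); crop(f,"s2.png",220,140,500,350,2)
E
```

```text
t 22.65 p [499.3  170.16 157.52] yaw -1.679 psi -0.108
 F [ 0.89  0.36 -0.81]  F tool xy -0.45 -0.84  T [ 0.059 -0.005 -0.033] rxF -0.229  +Tz -0.262 ring [583.51 161.02]
```

View pics/w12.png

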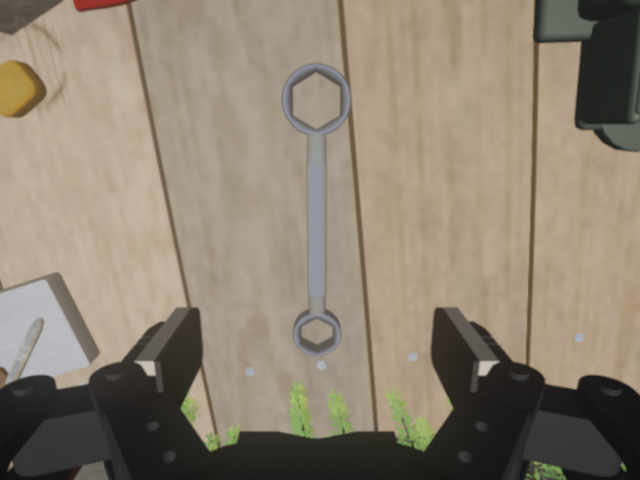

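View pics/s2.png

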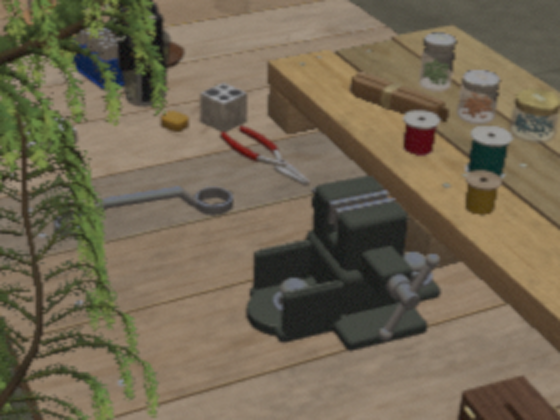

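The spanner lies flat, large ring at (316,99) and small ring at (317,332) in the wrist view, well clear of the vice. The other things are undisturbed and the gripper is free above it all.

```bash
python3 -c "
from rig import r
print(r.sign_off())"
```

```text
the job is handed in; nothing more can be done
None
```

I turned the nut down in two clockwise strokes with the large ring, lifting the ring off and setting it back between them. I stopped when the moment was about 1.0 N m, then laid the spanner flat on the bench clear of the vice. I handed the job in at about 23 s on the robot's clock.

**Last checks:**
- **Moment:** it ran at about 0.25–0.35 N m until the nut was home, then climbed. The last two averages were both 0.99 N m. Single readings scatter by about 0.04 N m, and the moment is worked out from the wrist force and torque.
- **Stiffness:** the moment climbed at about 4 N m per rad. That is less than the washer's 9 N m per rad; I put this down to give in the grip and arm, and did not check it separately.
- **Turn:** by the pictures the nut turned about 1.55 rad in all, within the expected 1.45–1.75.
- **Clearance:** the neck stayed clear of the cheeks in the wrist pictures, and downward force on the nut was no more than about 3 N.
- **Bench:** the last wrist and scene pictures show the spanner flat and well clear of the vice. The dapping block looks unmoved there. The tea glass, screwdriver and box were last seen in place just before I set the spanner down; the arm did not go near them after that. The gripper was open and touching nothing.

No check failed. One early reading of 0.63 N m, taken while still moving, fell to 0.42 once it stopped, so I went on only by averaged readings at rest.

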